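# Set a shoe under the scale's hanging foot and screw the foot down to touch

## Robot

A 6-joint arm with a two-finger parallel gripper is mounted at the origin on the work surface. World frame = base frame: x ahead of the robot, y to its left, z up, the work surface at z = 0. Lengths are in mm, angles in rad, forces in N, time in s.
With the tool pointing down it reaches from about 350 to 875 mm from the base axis. Payload 4.2 kg.
Tool frame: the origin (TCP) lies at the very end of the fingers, on their centre line; the grasp point (between the pads) lies 19 mm behind it (pinch_z is the distance from the TCP to the grasp point, in mm); z points along the fingers, y is the line along which they close (so a half turn about z gives the same grasp; the last joint's range is limited). The gripper opens to 85 mm and grips with 20 to 120 N. Pads are 22 mm wide; open, the fingers measure 114 mm over their backs; the gripper's body (76 mm by 85 mm) begins 54 mm behind the grasp point. The pads swing forward as they close: fully open they stand 13 mm farther back than shut.
Start: joints at [-0.869, 0.385, 0.008, 0, -1.194, -0.259], TCP at [267.806, -564.694, 231.312] pointing down, gripper open.
Joint ranges: [-3.14, 3.14], [-1.21, 2.06], [-1.07, 1.41], [-3.16, 2.05], [-2.99, -0.16], [-3.1, 3.1]. Speed limits (rad/s): [2.79, 2.79, 3.14, 3.14, 3.14, 3.14].

## Interface

Orientations are given as a unit quaternion [x, y, z, w].
In Python, from bench import * gives the robot as it stands.
- The arm moves only by the tool arm_command, never from a script. Its argument "steps" is one flat list of numbers, 4 for each row, row after row: the shift along the tool's x, y, z in m, then the turn about the tool's z in rad. In form: [tx, ty, tz, roll, tx, ty, tz, roll, ...]. A call has 1 to 20 rows; each row shifts and turns the commanded pose from where the row before left it, along the tool's axes as they then stand; what a row does not reach is not made up. A row lasts 1/8 s, in which the tool goes at most 62.5 mm and 10.7 degrees, less where a joint would pass 70% of its speed; a pose out of reach is approached as far as the arm can. A call with a gripper value outside its range is refused whole. "grip" is the finger opening in m, from 0 to 0.0854, set as the call begins (left out, the last holds). The fingers move at their own pace and stop on an object; the grip force is fixed at half the most. Time passes only in rows, so rows that do not move let the fingers close. It gives the time, the measured TCP pose, the force, the opening and the grip force at its end, in the units of the state.
- read_state(): the state, without advancing time (a new reading comes with each control period).
- get_image(name): name is "scene" or "top"; returns the picture (400x640x3 uint8, red, green, blue); there is no depth.
- get_calibration(name): a dict with "camera_matrix" (3x3 intrinsics, pixels), "cam_to_world" (4x4, takes a point from camera to world coordinates). Camera axes: x right, y down, z forward; pixel columns grow to the right and rows downward; lengths in mm; the calibration is good to about 2 mm. A picture is of the moment at which its call begins. get_calibration takes no time and is no camera call.
- job_done(): hands the job in; it is judged then, once.
The state is a dict: "clock": time; "joints": joint angles; "joint_vel": joint speeds; "joint_efforts": joint torques, N m; "position": TCP position; "ee_rot": TCP orientation; "contact_force": force on the tool from outside, world axes, zero at the start; "wrist_torque": the same for the moment, N m; "gripper_width": finger opening in mm; "grasp_force": force on a finger pad.
Only numpy, scipy, OpenCV 4.12 (cv2) and the standard library are available. Lean on these libraries where they do the work, as an engineer would, in place of code of your own. Each camera call takes 0.05 s, during which the arm holds its last target. There are 200 camera calls.

## Task

One front foot of the parcel scale hangs in the air without its steel shoe. Lay the loose shoe flat on the bench with its seat centred under that foot, then turn the foot's wing knob clockwise until the rubber sole just bears on the shoe, a light touch of about 5 newtons that just holds the shoe and certainly not as much as 20, and let go. Leave the other things on the bench where they are.

Things in the scene. Friction and masses are not known exactly. Their poses are not given: they have to be found in the camera images.
- scale: bench parcel scale, fixed: base 260 x 300 mm (its x, y), steel plate on top 68 mm above the bench, display column 278 mm high at its +x, -y corner. Origin: centre of base, at bench level. Ears 40 to 52 mm above the bench carry feet at x, y = (-210, 90), (-210, -90), (190, 90), (190, -90) mm; the last three stand on shoes, tails away along y; the first hangs clear with no shoe
- foot_axis (a point): point at bench level under the vertical axis of the hanging foot, at (-210, +90, 0) mm in the scale's frame; axes as the scale's. The foot's round rubber sole is 36 mm wide, 8 mm thick. How far it hangs below the knob differs each time: at joint value 0 its underside is 12.5 to 19.5 mm above the bench. It yields about 1 mm per 15 N
- knob_grip (a point): on the hanging foot's axis, in its wing knob, at the height to grip; goes down with the screw (90 mm above the bench at joint value 0). Its z is up; the wing is a black upright bar 50 mm long along this point's x, 14 mm thick along its y, from 17 mm below to 13 mm above this point. The ear under it is 52 mm above the bench
- foot (a joint): angle of the hanging foot's screw, rad; grows as the knob turns clockwise seen from above; knob, stem and sole then go down together, 16 mm per turn. Range -1.5 to 12. It stays where left (friction 0.04 Nm). Its ear bends up or down 1 mm per 5 N: a hand on the knob feels the sole touch as a growing upward push. Once let go, the sole bears about 9.5 N per rad turned past first touch
- shoe: the loose steel shoe, 0.45 kg or so: flat plate 145 x 60 x 8 mm (its x, y, z) reaching from x = -115 to x = +30 mm, y = -30 to +30 mm. Origin: on its underside, under the seat; +z up. Near its tail stands a grip tab
- shoe_seat (a point): seat of the shoe: the point on the plate's upper face (8 mm above the underside) that belongs under the foot's axis
- shoe_tab (a point): grip point in the shoe's upright tab, 100 mm from the seat along the shoe's -x and 31 mm above its underside. The tab is 24 mm long along the shoe's x, 12 mm thick along its y, and its top is 40 mm above the underside
- parcel: bystander: cardboard parcel 130 x 170 x 60 mm lying on the weighing plate; origin centre of its underside
- tape_roll: bystander: roll of tape, 100 mm diameter, 48 mm high, lying flat; origin centre of its underside
- carton: bystander: small carton 90 x 120 x 70 mm; origin centre of its underside
- wrench: bystander: wrench lying on the bench; origin at its middle
- bottle: bystander: white bottle, 60 mm diameter, 170 mm high; origin centre of its underside
- pen_cup: bystander: open black cup, 76 mm diameter, 95 mm high; origin centre of its underside
- weight: bystander: steel check weight, 52 mm diameter, 50 mm high; origin centre of its underside
Not all that is in view belongs to the job. Several things have the shape of the shoe; the one meant has the colours described above.

How it is judged (in metres and radians):
On the way, in this order (a step that is already met when the one before it is completed fails the run):
1. the shoe lies flat on the bench with its seat under the hanging foot (within 12 mm of its axis), let go, the sole not yet pressing on it (horizontal distance between shoe_seat and foot_axis below 0.012 m and angle between shoe's own z axis and vertical below 0.03 rad and height (world z) of shoe below 0.003 m and contact force between scale and shoe below 0.5 N and contact force between the fingers and shoe below 0.1 N), for 0.2 s.
2. the sole bears lightly on the shoe, 2 to 9 N (contact force between scale and shoe between 2 and 9 N and horizontal distance between shoe_seat and foot_axis below 0.012 m), for 0.2 s.
At the end, for the whole second after the job is handed in: the shoe lies flat and still on the bench, its seat within 12 mm (horizontally) of the hanging foot's axis, and the foot's sole presses on it with 2 to 9 N (all of step 2 and angle between shoe's own z axis and vertical below 0.03 rad and height (world z) of shoe below 0.003 m and linear speed of shoe below 0.01 m/s); the robot touches nothing.
It fails at once if the foot is screwed down hard: the sole presses on the shoe with more than 20 N (contact force between scale and shoe above 20 N).
It fails at once if a bystander is moved by more than 30 mm (distance of any of parcel, tape_roll, carton, wrench, bottle, pen_cup, weight from where it was at the start of the episode above 0.03 m).
It also fails if it takes over 72 s, if anything falls off the work surface, if the arm or the gripper's body presses on something with over 40 N, if the wrist force passes 120 N, or if a joint passes its speed limit or range.

## Working session

There is one attempt and no reset: what is moved stays moved. The work goes in short steps, Python scripts to look and compute and a tool call to move; the robot and the scene stay as the last step left them, time stands still between calls to the robot, and variables do not carry over. Pictures are saved under pics/ and viewed, at most 10 in all, crops included, and the job is handed in when it is done.

Besides the shell and the picture viewer there is one more tool, called after "Call:" by a JSON object that holds its "name" and its "arguments". arm_command: Moves the arm, as the interface text tells. Its arguments: {"type":"object","properties":{"steps":{"type":"array","items":{"type":"number"}},"grip":{"type":"number"}},"required":["steps"]}

```bash
mkdir -p pics; ls
python3 - <<'E'
from bench import *
import cv2
for n in("scene","top"):
    im=get_image(n); cv2.imwrite(f"pics/{n}0.png",im[:,:,::-1])
    c=get_calibration(n); print(n,c["camera_matrix"],c["cam_to_world"])
print(read_state())
E
```

```text
pics
scene [[382.40947603   0.         323.68321136]
 [  0.         382.40947603 204.01876288]
 [  0.           0.           1.        ]] [[ 4.88187217e-01  7.21417181e-01 -4.91152209e-01  9.91843876e+02]
 [ 8.72660017e-01 -3.95937483e-01  2.85828628e-01 -2.63036896e+02]
 [ 1.17361142e-02 -5.68146777e-01 -8.22843547e-01  9.34646597e+02]
 [ 0.00000000e+00  0.00000000e+00  0.00000000e+00  1.00000000e+00]]
top [[425.8768034    0.         315.54666233]
 [  0.         425.8768034  197.06548198]
 [  0.           0.           1.        ]] [[-7.27524081e-02 -9.69093413e-01  2.35722388e-01  1.62530911e+02]
 [-9.97330606e-01  7.21649933e-02 -1.11299721e-02  4.71997866e+01]
 [-6.22492185e-03 -2.35902884e-01 -9.71756698e-01  1.38241361e+03]
 [ 0.00000000e+00  0.00000000e+00  0.00000000e+00  1.00000000e+00]]
{'clock': 0.1, 'joints': array([-8.69429180e-01,  3.85503715e-01,  6.72515554e-03, -4.42354002e-04,
       -1.19400038e+00, -2.58626584e-01]), 'joint_vel': array([-0.00052108, -0.00158376,  0.00411539,  0.00253544,  0.00010652,
        0.00196328]), 'joint_efforts': array([-3.31580559e-04, -3.93320704e+01,  1.88929385e+01,  4.19788599e+00,
       -2.54857572e-03, -4.48874303e-06]), 'position': array([ 267.55919705, -564.2387722 ,  230.30074973]), 'ee_rot': array([-2.19486965e-01,  9.75614907e-01,  9.74218663e-04, -2.75413637e-04]), 'contact_force': array([-0.07152546, -0.26941423,  0.72806703]), 'wrist_torque': array([-0.00548927, -0.03681976, -0.01273594]), 'grasp_force': 0.0, 'gripper_width': 85.58640299870197}
```

View pics/scene0.png

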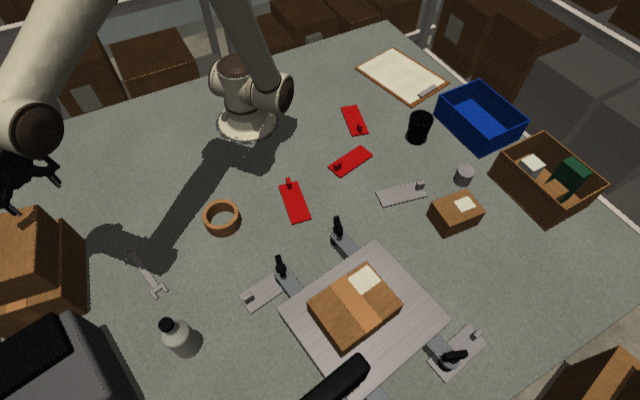

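View pics/top0.png

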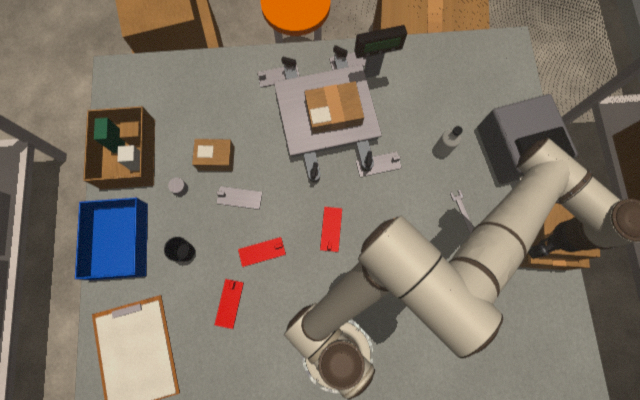

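The top view shows the scale at about (328,110). Its hanging foot is at (314,172), on the near-left ear. Shoe-shaped loose things in the top view are:
- a grey plate at (239,198)
- red plates at (331,229), (262,251) and (229,304)

Only the grey one is steel-coloured, so it is the shoe. I'll confirm this in an enlarged crop.

Run:
```python
import cv2
a=cv2.imread("pics/top0.png")[60:215,205:415]
cv2.imwrite("pics/c1.png",cv2.resize(a,None,fx=3.8,fy=3.8,interpolation=cv2.INTER_CUBIC))
```

```text
(no output)
```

View pics/c1.png

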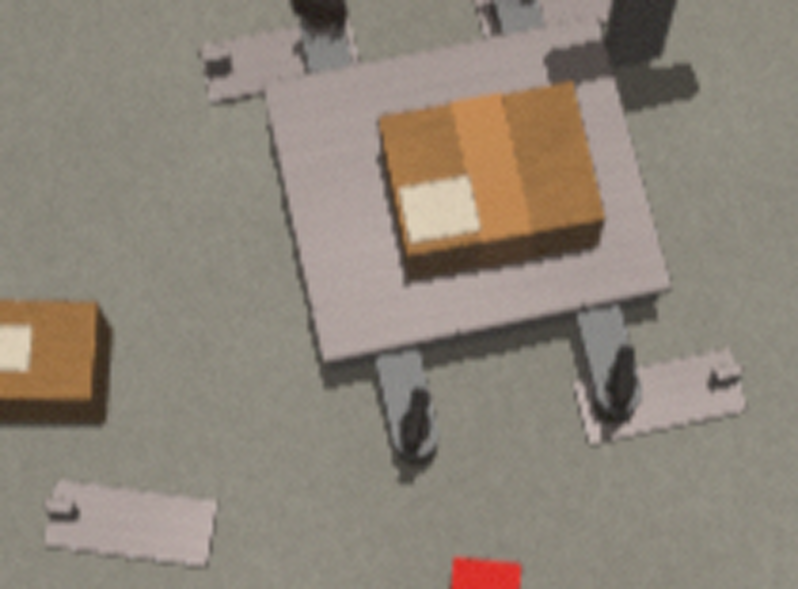

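The crop confirms the loose grey steel shoe. Its plate corners are at crop (60,482), (215,500), (208,566) and (45,548), and its tab is at the left end near (62,508). The hanging foot's knob is at crop (415,425) with no plate under it. Next I fit the poses.

```bash
cat > h.py <<'E'
from bench import *
import numpy as np, cv2
from scipy.optimize import least_squares
def proj(n,P):
    c=get_calibration(n); T=np.linalg.inv(c["cam_to_world"])
    q=(np.atleast_2d(P)@T[:3,:3].T+T[:3,3])@c["camera_matrix"].T
    return q[:,:2]/q[:,2:]
def place(p,L):
    L=np.array(L,float);c,s=np.cos(p[2]),np.sin(p[2])
    return np.c_[L[:,0]*c-L[:,1]*s+p[0],L[:,0]*s+L[:,1]*c+p[1],L[:,2]]
def fit(n,L,px,p0):
    r=least_squares(lambda p:(proj(n,place(p,L))-px).ravel(),p0,x_scale=[100,100,1],loss="soft_l1")
    return r.x,np.round((proj(n,place(r.x,L))-px),1)
def ray(n,uv,z):
    c=get_calibration(n);T=c["cam_to_world"]
    d=T[:3,:3]@np.linalg.solve(c["camera_matrix"],[uv[0],uv[1],1]);o=T[:3,3]
    return o+d*(z-o[2])/d[2]
E
python3 - <<'E'
from h import *
f=lambda c:(np.array(c)+.5)/3.8-.5+[205,60]
L=[(30,30,8),(30,-30,8),(-115,-30,8),(-115,30,8)]
# tail left(+y world): x axis ~ -y world ; y axis -> +x world (up in image)
p,r=fit("top",L,f([(215,500),(208,566),(45,548),(60,482)]),[500,150,-1.6]);print("shoe",p,r.tolist())
print("tab",place(p,[(-100,0,31)]))
S=[(-130,150,68),(-130,-150,68),(130,150,68),(-180,-205,8),(-240,-205,8),(-240,-60,8)]
q,r=fit("top",S,f([(325,362),(668,288),(267,90),(733,348),(745,408),(592,445)]),[800,0,.2]);print("scale",q,r.tolist())
foot=place(q,[(-210,90,0)]);print("foot",foot)
print("knob px top/scene",proj("top",foot+[0,0,103])," crop",(proj("top",foot+[0,0,103])-[205,60])*3.8,proj("scene",foot+[0,0,103]),proj("scene",foot+[0,0,52]))
print("shoe in scene",proj("scene",place(p,L)).round(1).tolist())
for c in [(428,392),(402,455)]: print("wing end?",ray("top",f(c),103))
E
```

```text
shoe [505.32625001 242.48226975  -1.7607611 ] [[1.0, 0.0], [0.2, 0.1], [-0.2, -0.1], [-1.1, -0.1]]
tab [[524.20868008 340.68335851  31.        ]]
scale [ 7.81817311e+02 -2.65578664e+01  1.54149194e-01] [[0.8, -0.6], [-0.4, -0.8], [-0.2, 0.3], [-0.6, 0.1], [1.1, 0.7], [-0.3, 0.3]]
foot [[560.48883223  30.13167855   0.        ]]
knob px top/scene [[314.28375397 169.97271505]]  crop [[415.2782651 417.8963172]] [[337.5339226  221.67018341]] [[336.74117956 231.78798709]]
shoe in scene [[382.8, 206.2], [374.9, 190.6], [418.2, 179.1], [427.1, 194.0]]
wing end? [583.39803691  19.05766533 103.        ]
wing end? [530.79846695  44.3726913  103.        ]
```

Run:
```python
import cv2
a=cv2.imread("pics/scene0.png")[160:320,230:440]
cv2.imwrite("pics/c2.png",cv2.resize(a,None,fx=3.75,fy=3.75,interpolation=cv2.INTER_CUBIC))
```

```text
(no output)
```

View pics/c2.png

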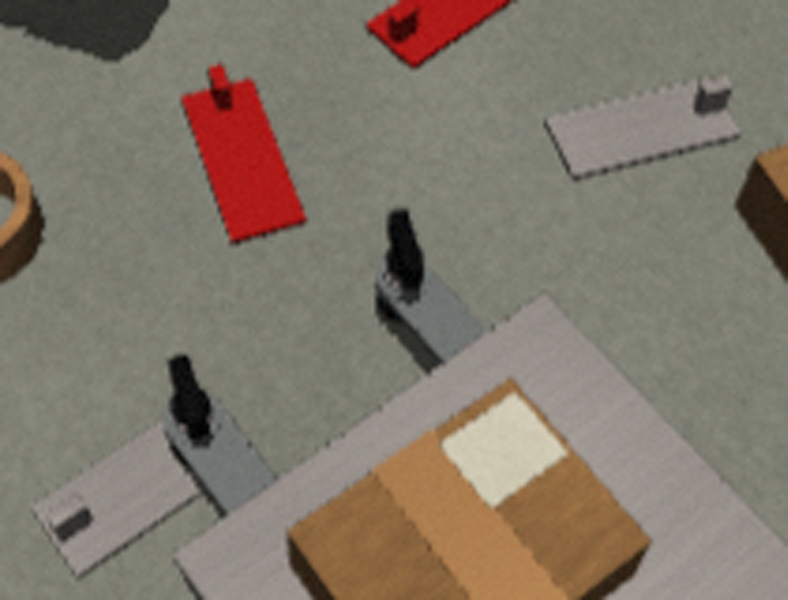

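The scene crop shows the same shoe, with corners at crop (545,122), (575,178) and (740,135) and the tab at (712,95). The hanging foot's wing knob is near (403,245). Both cameras agree to within about 2 px. I'll go above the tab now.

Call:
{"name": "arm_command", "arguments": {"steps": [-0.0387,0.0442,0,0,-0.0387,0.0442,0,0,-0.0387,0.0442,0,0,-0.0387,0.0442,0,0,-0.0387,0.0442,0,0,-0.0387,0.0442,0,0,-0.0387,0.0442,0,0,-0.0387,0.0442,0,0,-0.0387,0.0442,0,0,-0.0387,0.0442,0,0,-0.0387,0.0442,0,0,-0.0387,0.0442,0,0,-0.0387,0.0442,0,0,-0.0387,0.0442,0,0,-0.0387,0.0442,0,0,-0.0387,0.0442,0,0], "grip": 0.05}}

```text
clock: 2.1
position: [524.3, 341.4, 230.8]
ee_rot: [-0.22, 0.976, -0.0, -0.0]
contact_force: [0.2, -0.8, 0.3]
gripper_width: 49.9
grasp_force: 0.0
```

Call:
{"name": "arm_command", "arguments": {"steps": [0,0,0.02,-0.187,0,0,0.02,-0.187,0,0,0.02,-0.187,0,0,0.02,-0.187,0,0,0.02,-0.187,0,0,0,0]}}

```text
clock: 2.85
position: [523.2, 338.6, 129.1]
ee_rot: [-0.635, 0.773, -0.0, -0.003]
contact_force: [-0.0, -1.1, 0.4]
gripper_width: 50.1
grasp_force: 0.0
```

```bash
cat >> h.py <<'E'
def tool():
    from scipy.spatial.transform import Rotation as R
    s=read_state(); M=R.from_quat(s["ee_rot"]).as_matrix(); return s,M
def go(target,yaw=None):
    "tool-frame shift (mm) to target; roll needed so tool y lies along world yaw (mod pi)"
    s,M=tool(); d=M.T@(np.array(target)-s["position"]); y=np.arctan2(M[1,1],M[0,1])
    r=None if yaw is None else -((yaw-y+np.pi/2)%np.pi-np.pi/2)
    print("t",s["clock"],"pos",s["position"].round(1),"shift",d.round(1),"roll",r,"F",s["contact_force"].round(2),"w",s["gripper_width"].round(1),"j6",s["joints"][5].round(2),"yawy",round(y,3))
E
python3 - <<'E'
from h import *
go([524.2,340.7,12],-1.761+np.pi/2)
E
```

```text
Traceback (most recent call last):
  File "h.py", line 25, in go
    print("t",s["clock"],"pos",s["position"].round(1),"shift",d.round(1),"roll",r,"F",s["contact_force"].round(2),"w",s["gripper_width"].round(1),"j6",s["joints"][5].round(2),"yawy",round(y,3))
                                                                                                                      ^^^^^^^^^^^^^^^^^^^^^^^^
AttributeError: 'float' object has no attribute 'round'
```

```bash
sed -i 's/s\["gripper_width"\].round(1)/round(float(s["gripper_width"]),1)/' h.py
python3 - <<'E'
from h import *
go([524.2,340.7,14],-1.761+np.pi/2)
im=get_image("scene")[:,:,::-1][130:250,340:500];im2=get_image("top")[:,:,::-1][140:260,180:340]
cv2.imwrite("pics/c3.png",cv2.resize(np.vstack([im,im2]),None,fx=2.5,fy=2.5,interpolation=cv2.INTER_CUBIC)[:600])
E
```

```text
t 2.85 pos [523.2 338.6 129.1] shift [ -2.7  -1.  115.1] roll -0.005282286170878336 F [-0.01 -1.14  0.41] w 50.1 j6 -1.03 yawy 2.946
```

View pics/c3.png

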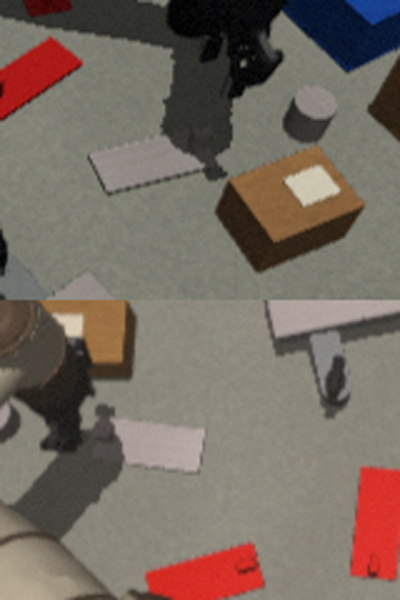

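The gripper is over the tab end of the shoe. It should stay clear of the carton and the weight. I'll descend and grip.

Call:
{"name": "arm_command", "arguments": {"steps": [-0.0027,-0.001,0.02,0,0,0,0.03,0,0,0,0.03,0,0,0,0.02,0,0,0,0.01,0,0,0,0.005,0,0,0,0,0,0,0,0,0]}}

```text
clock: 3.95
position: [526.2, 342.5, 17.3]
ee_rot: [-0.636, 0.772, 0.0, 0.001]
contact_force: [-0.3, 0.4, -0.4]
gripper_width: 49.8
grasp_force: 0.0
```

Call:
{"name": "arm_command", "arguments": {"steps": [0,0,0,0,0,0,0,0,0,0,0,0,0,0,0,0,0,0,0,0,0,0,0,0], "grip": 0.005}}

```text
clock: 4.7
position: [526.2, 342.4, 16.9]
ee_rot: [-0.636, 0.772, -0.0, 0.001]
contact_force: [0.7, 0.7, 5.7]
gripper_width: 10.9
grasp_force: 61.0
```

Call:
{"name": "arm_command", "arguments": {"steps": [0,0,-0.005,0,0,0,-0.005,0,0,0,-0.005,0,0,0,0,0,0,0,0,0]}}

```text
clock: 5.32
position: [525.6, 341.9, 31.1]
ee_rot: [-0.636, 0.772, 0.0, -0.0]
contact_force: [0.3, 0.6, -2.5]
gripper_width: 10.9
grasp_force: 59.9
```

Run:
```python
from h import *
go([522.1,277.1,20],0.154)
s=read_state();print(s["wrist_torque"],s["grasp_force"])
im=get_image("scene")[:,:,::-1][130:250,340:500];im2=get_image("top")[:,:,::-1][140:260,180:340]
cv2.imwrite("pics/c4.png",cv2.resize(np.hstack([im,im2]),None,fx=2.5,fy=2.5,interpolation=cv2.INTER_CUBIC)[:600])
```

```text
t 5.325 pos [525.6 341.9  31.1] shift [64.3 -9.  11.1] roll -0.3471918555511202 F [ 0.26  0.58 -2.52] w 10.9 j6 -1.03 yawy 2.948
[ 0.1594583  -0.01664014  0.02528214] 59.89771842956543
```

View pics/c4.png

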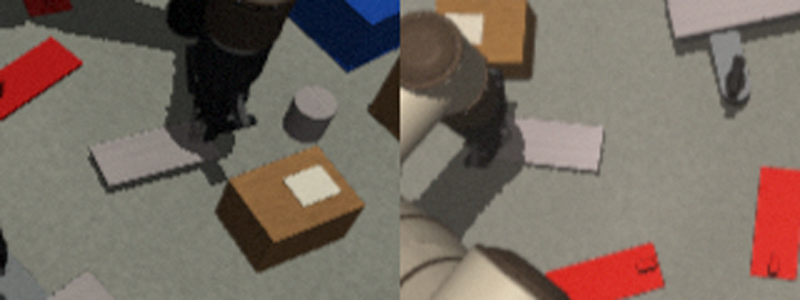

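The shoe is held by its tab but its nose still rests on the bench, since only about half the weight is felt. I'll lower it nearly flat and drag it.

Call:
{"name": "arm_command", "arguments": {"steps": [0,0,0.006,0,0,0,0.006,0,0.02,-0.003,0,-0.087,0.02,0,0,-0.087,0.02,0.005,0,-0.087,0.005,0.003,0,-0.087,0,0,0,0]}}

```text
clock: 6.3
position: [514.4, 276.3, 18.9]
ee_rot: [0.759, -0.651, -0.0, 0.001]
contact_force: [0.6, 0.4, -3.5]
gripper_width: 11.0
grasp_force: 59.9
```

Run:
```python
from h import *
go([545.2-.1535*60,128.9+60*.988,19],0.154)
```

```text
t 6.3 pos [514.4 276.3  18.9] shift [90.3 -7.8 -0. ] roll -0.0005766404393421354 F [ 0.63  0.44 -3.54] w 11.0 j6 -0.62 yawy -2.988
```

Call:
{"name": "arm_command", "arguments": {"steps": [0.02,-0.004,0,0,0.03,-0.004,0,0,0.025,0,0,0,0.015,0,0,0,0,0,0,0,0,0,0,0]}}

```text
clock: 7.05
position: [536.8, 189.7, 19.4]
ee_rot: [0.76, -0.65, 0.0, -0.0]
contact_force: [-0.2, -0.6, -3.4]
gripper_width: 10.9
grasp_force: 59.9
```

Run:
```python
from h import *
go([545.2,128.9,19],0.154)
im=get_image("scene")[:,:,::-1][150:250,300:420];im2=get_image("top")[:,:,::-1][140:240,230:350]
cv2.imwrite("pics/c5.png",cv2.resize(np.hstack([im,im2]),None,fx=3.3,fy=3.3,interpolation=cv2.INTER_CUBIC)[:600])
```

```text
t 7.05 pos [536.8 189.7  19.4] shift [61.4  1.2  0.4] roll 0.0012245901860588049 F [-0.23 -0.62 -3.38] w 10.9 j6 -0.47 yawy -2.986
```

View pics/c5.png

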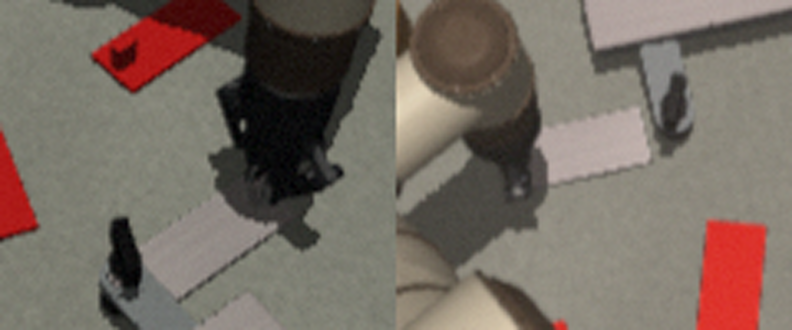

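The nose edge of the shoe is at top-half crop (641,108)-(653,160). In the scene half it shows at (145,245)-(180,298). I'll measure the seat from these.

Run:
```python
from h import *
t=lambda x,y:((x-396+.5)/3.3-.5+230,(y+.5)/3.3-.5+140)
s=lambda x,y:((x+.5)/3.3-.5+300,(y+.5)/3.3-.5+150)
for n,a,b in(("top",t(641,108),t(653,160)),("scene",s(145,245),s(180,298))):
    A,B=ray(n,a,8),ray(n,b,8); m=(A+B)/2; print(n,A,B,"seat",m+30*np.array([-.1535,.988,0]),np.linalg.norm(A-B))
# expected seat from TCP
p=np.array([536.8,189.7]);print(p+100*np.array([.1535,-.988]))
# ear tip in both at z=52: top (678,137) ; scene
print(ray("top",t(676,138),52),proj("top",[[560.5,30.1,52]]),proj("top",[[560.5,30.1,103]]))
```

```text
top [584.20223796  64.38231404   8.        ] [528.5085061  55.9151192   8.       ] seat [551.75037203  89.78871662   8.        ] 56.33369468381155
scene [525.95018528  74.9573532    8.        ] [584.88753825  73.88771744   8.        ] seat [550.81386177 104.06253532   8.        ] 58.94705841639041
[552.15  90.9 ]
[537.42419267  31.56034686  52.        ] [[314.43583052 174.63147435]] [[314.29355963 169.96860087]]
```

Call:
{"name": "arm_command", "arguments": {"steps": [0.02,0.001,0,0,0.02,0,0,0,0.015,0,0,0,0.0045,0,0,0,0,0,0.001,0,0,0,0.001,0,0,0,0,0]}}

```text
clock: 8.02
position: [544.7, 130.7, 17.2]
ee_rot: [0.76, -0.65, 0.0, 0.0]
contact_force: [0.2, -0.3, -3.7]
gripper_width: 11.2
grasp_force: 59.9
```

Run:
```python
from h import *
go([545.2,128.9,17],0.154)
# wing estimate from initial pictures: box 50x14x30 silhouette overlap
ims={n:cv2.imread(f"pics/{n}0.png").max(2) for n in("top","scene")}
foot=np.array([560.5,30.1])
def hull(n,x,y,a):
    L=[(i,j,k) for i in(-25,25) for j in(-7,7) for k in(73,103)]
    m=np.zeros((1600,2560),np.uint8);q=(proj(n,place([x,y,a],L))*4+1.5)
    cv2.fillConvexPoly(m,cv2.convexHull(q.round().astype(np.int32)),1);return cv2.resize(m.astype(np.float32),(640,400),interpolation=cv2.INTER_AREA)
dk={n:(ims[n]<60).astype(np.float32) for n in ims}
res=[]
for a in np.arange(-1.57,1.57,.1):
  for x in range(546,577,5):
    for y in range(16,47,5):
      sc=0
      for n in dk:
        h=hull(n,x,y,a);sc+=(h*dk[n]).sum()/(h.sum())
      res.append((sc,a,x,y))
res.sort(reverse=True)
for r in res[:12]:print(np.round(r,2))
```

```text
t 8.025 pos [544.7 130.7  17.2] shift [ 1.8 -0.2  0.2] roll 0.0018319509292217262 F [ 0.18 -0.28 -3.75] w 11.2 j6 -0.37 yawy -2.986Traceback (most recent call last):
  File "<stdin>", line 17, in <module>
  File "<stdin>", line 8, in hull
  File "h.py", line 5, in proj
    c=get_calibration(n); T=np.linalg.inv(c["cam_to_world"])
ValueError: time passes only in moves, steps and waits
```

```bash
sed -i 's/^import numpy as np, cv2/import numpy as np, cv2, functools, bench\nget_calibration=functools.lru_cache(bench.get_calibration)/' h.py
python3 - <<'E'
from h import *
ims={n:cv2.imread(f"pics/{n}0.png").max(2) for n in("top","scene")}
off={"top":(294,150),"scene":(310,195)}
def hull(n,x,y,a):
    L=[(i,j,k) for i in(-25,25) for j in(-7,7) for k in(73,103)]
    m=np.zeros((50*8,50*8),np.uint8);q=(proj(n,place([x,y,a],L))-off[n])*8+3.5
    cv2.fillConvexPoly(m,cv2.convexHull(q.round().astype(np.int32)),1);return cv2.resize(m.astype(np.float32),(50,50),interpolation=cv2.INTER_AREA)
dk={n:(ims[n]<50)[off[n][1]:off[n][1]+50,off[n][0]:off[n][0]+50].astype(np.float32) for n in ims}
for n in dk:
  print(n,dk[n].sum()); 
res=[]
for a in np.arange(-1.57,1.57,.1):
  for x in range(548,575,3):
    for y in range(18,45,3):
      sc=0
      for n in dk:
        h=hull(n,x,y,a);sc+=(h*dk[n]).sum()*2/(h.sum()+dk[n].sum())
      res.append((sc,a,x,y))
res.sort(reverse=True)
for r in res[:10]:print(np.round(r,2))
for n in dk:
  print("\n".join("".join(".#"[int(v)] for v in r) for r in dk[n][5:48,5:48]))
E
```

```text
top 26.0
scene 185.0
[ 1.13e+00 -3.70e-01  5.63e+02  3.00e+01]
[ 1.11e+00 -3.70e-01  5.66e+02  3.00e+01]
[ 1.11e+00 -2.70e-01  5.66e+02  2.70e+01]
[ 1.11e+00 -2.70e-01  5.63e+02  3.00e+01]
[ 1.11e+00 -3.70e-01  5.69e+02  2.70e+01]
[ 1.10e+00 -3.70e-01  5.66e+02  2.70e+01]
[ 1.10e+00 -2.70e-01  5.66e+02  3.00e+01]
[ 1.09e+00 -2.70e-01  5.60e+02  3.00e+01]
[ 1.09e+00 -2.70e-01  5.69e+02  2.70e+01]
[ 1.08e+00 -1.70e-01  5.57e+02  3.00e+01]
...........................................
...........................................
...........................................
...........................................
...........................................
...........................................
...........................................
...........................................
...........................................
...............#...........................
...........................................
...............#.#.........................
...........................................
...........................................
..............#..#.........................
[... 2424 characters left out ...]
................########................
..................##########...............
..................##########...............
..................##########...............
...................#########...............
...................#########...............
....................########...............
.....................#######...............
......................#####................
......................#####................
......................#####................
................#......####................
................##....#####................
................###.....#..................
................###........................
................####.......................
```

The wing lies near (563,30) at a yaw of about -0.3, so the foot position is confirmed. I'll seat the shoe, release it and retreat upward.

Call:
{"name": "arm_command", "arguments": {"steps": [0.0015,0,0.001,0,0,0,0.0005,0,0,0,0,0]}}

```text
clock: 8.4
position: [545.5, 129.7, 16.9]
ee_rot: [0.76, -0.65, 0.0, -0.001]
contact_force: [-3.1, 4.1, 5.5]
gripper_width: 11.0
grasp_force: 61.2
```

Call:
{"name": "arm_command", "arguments": {"steps": [0,0,0,0,0,0,0,0,0,0,0,0,0,0,0,0,0,0,-0.02,0,0,0,-0.04,0,0,0,-0.05,0,0,0,-0.05,0,0,0,-0.03,0,-0.05,0,0,0,-0.05,0,0,0,-0.05,0,0,0,-0.05,0,0,0,0,0,0,0], "grip": 0.05}}

```text
clock: 10.15
position: [513.3, 329.2, 205.1]
ee_rot: [0.761, -0.649, -0.0, 0.0]
contact_force: [-0.5, -1.2, -1.0]
gripper_width: 50.1
grasp_force: 0.0
```

Run:
```python
from h import *
go([560.5,30.1,71],0)
I={}
for n in("scene","top"):
    I[n]=get_image(n)[:,:,::-1]; cv2.imwrite(f"pics/{n}6.png",I[n])
a=I["scene"][180:260,285:405];b=I["top"][140:220,245:365]
cv2.imwrite("pics/c6.png",cv2.resize(np.hstack([a,b]),None,fx=3.3,fy=3.3,interpolation=cv2.INTER_CUBIC))
ims={n:I[n].max(2) for n in I}
off={"top":(294,150),"scene":(310,195)};th={"top":78,"scene":50}
def hull(n,x,y,a):
    L=[(i,j,k) for i in(-25,25) for j in(-7,7) for k in(73,103)]
    q=(proj(n,place([x,y,a],L))-off[n])*8+3.5;m=np.zeros((400,400),np.uint8)
    cv2.fillConvexPoly(m,cv2.convexHull(q.round().astype(np.int32)),1);return cv2.resize(m.astype(np.float32),(50,50),interpolation=cv2.INTER_AREA)
dk={n:(ims[n]<th[n])[off[n][1]:off[n][1]+50,off[n][0]:off[n][0]+50].astype(np.float32) for n in ims}
for n in dk:
    res=sorted([(2*(h*dk[n]).sum()/(h.sum()+dk[n].sum()),a,x,y) for a in np.arange(-1.57,1.57,.1) for x in range(552,573,4) for y in range(22,39,4) for h in[hull(n,x,y,a)]],reverse=True)
    print(n,np.round(res[:6],2).tolist())
```

```text
t 10.15 pos [513.3 329.2 205.1] shift [302.8   0.7 134.1] roll 0.15893458933386828 F [-0.47 -1.24 -1.04] w 50.1 j6 -0.68 yawy -2.983
scene [[0.83, -0.37, 568.0, 26.0], [0.83, -0.27, 568.0, 26.0], [0.81, -0.27, 572.0, 26.0], [0.8, -0.37, 572.0, 26.0], [0.79, -0.17, 568.0, 26.0], [0.78, -0.37, 564.0, 30.0]]
top [[0.49, -0.27, 556.0, 34.0], [0.48, -0.37, 556.0, 34.0], [0.47, -0.27, 552.0, 34.0], [0.47, -0.17, 556.0, 34.0], [0.47, -0.37, 552.0, 34.0], [0.47, -0.27, 560.0, 34.0]]
```

View pics/c6.png

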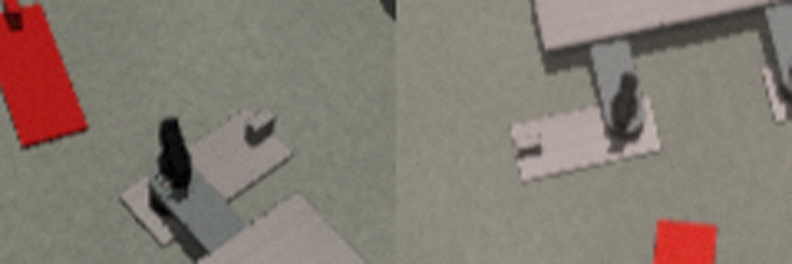

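The shoe lies under the ear. Its corners in the top half are at (512,125), (524,182), (660,150) and (648,97). In the scene half they are at (122,198), (165,243), (292,153) and (245,110). I'll check the seat error.

Run:
```python
from h import *
o=lambda P,dx,ox,oy:(np.array(P)-[dx,0]+.5)/3.3-.5+[ox,oy]
L=[(-115,30,8),(-115,-30,8),(30,-30,8),(30,30,8)]
p,r=fit("top",L,o([(512,125),(524,182),(660,150),(648,97)],396,245,140),[560,30,-1.4]);print(p,r.tolist())
p,r=fit("scene",[L[3],L[2],L[1],L[0]],o([(165,243),(122,198),(245,110),(292,153)],0,285,180),[560,30,-1.4]);print(p,r.tolist())
# scale pose from the scene view, near plate corners + parked right shoe (crop c2 pixels)
f=lambda c:(np.array(c)+.5)/3.75-.5+[230,160]
q,r=fit("scene",[(-130,150,68),(-130,-150,68),(-240,-205,8),(-180,-205,8)],f([(545,293),(177,556),(35,508),(80,577)]),[781,-26,.15]);print("scale",q,place(q,[(-210,90,0)]),r.tolist())
```

```text
[558.92157292  29.88434153  -1.42081188] [[-0.5, 0.3], [-0.5, -0.1], [0.7, 0.2], [0.3, -0.4]]
[563.15261876  27.83718045  -1.39372975] [[-0.0, 1.4], [-1.0, -0.1], [0.4, -0.9], [0.4, -0.2]]
scale [ 7.84270068e+02 -2.70406612e+01  1.53808719e-01] [[562.96090365  29.7242373    0.        ]] [[-0.3, 0.6], [2.1, -0.5], [-0.8, -0.0], [-0.1, 0.1]]
```

The seat is within about 3 mm of the foot axis in either camera. Next is the knob: grip across the wing (wing yaw about -0.3) near j6 ≈ +0.9, so that clockwise turns have room.

Call:
{"name": "arm_command", "arguments": {"steps": [0.05,0,0,0,0.05,0,0,0,0.05,0,0,0,0.05,0,0,0,0.05,0,0,0,0.05,0,0,0,0,0,0,-0.18,0,0,0,-0.18,0,0,0,-0.18,0,0,0,-0.18,0,0,0,-0.18,0,0,0,-0.18,0,0,0.03,0,0,0,0.03,0,0,0,0,0]}}

```text
clock: 12.12
position: [558.3, 28.2, 143.8]
ee_rot: [0.986, -0.168, -0.003, 0.001]
contact_force: [-0.5, -1.7, 0.4]
gripper_width: 49.9
grasp_force: 0.0
```

Run:
```python
from h import *
go([561,30,71],-.3+np.pi/2); print(read_state()["joints"].round(2))
```

```text
t 12.125 pos [558.3  28.2 143.8] shift [ 2.3 -2.8 72.8] roll -0.03788035462527617 F [-0.52 -1.74  0.4 ] w 49.9 j6 0.89 yawy -1.909
[ 0.34  0.36 -0.27 -0.   -0.95  0.89]
```

Call:
{"name": "arm_command", "arguments": {"steps": [0.0023,-0.0028,0.02,-0.03,0,0,0.025,0,0,0,0.02,0,0,0,0.008,0,0,0,0,0]}}

```text
clock: 12.75
position: [563.9, 31.5, 73.5]
ee_rot: [0.988, -0.152, 0.0, -0.0]
contact_force: [0.2, -0.7, -0.7]
gripper_width: 50.2
grasp_force: 0.0
```

Call:
{"name": "arm_command", "arguments": {"steps": [0,0,0,0,0,0,0,0,0,0,0,0], "grip": 0.022}}

```text
clock: 13.12
position: [563.7, 30.6, 74.2]
ee_rot: [0.988, -0.152, 0.0, 0.001]
contact_force: [0.0, -4.7, 2.5]
gripper_width: 23.1
grasp_force: 42.6
```

Run:
```python
from h import *
go([561,30,71],-.3+np.pi/2); s=read_state();print(s["wrist_torque"],s["grasp_force"])
I=get_image("scene")[:,:,::-1][170:270,275:405];J=get_image("top")[:,:,::-1][130:230,255:385]
cv2.imwrite("pics/c7.png",cv2.resize(np.hstack([I,J]),None,fx=3,fy=3,interpolation=cv2.INTER_CUBIC))
```

```text
t 13.125 pos [563.7  30.6  74.2] shift [-2.4  1.4  3.2] roll -0.005387328216817089 F [ 0.02 -4.69  2.55] w 23.1 j6 0.92 yawy -1.876
[-1.53515567  0.04491046  0.04286028] 42.599281668663025
```

View pics/c7.png

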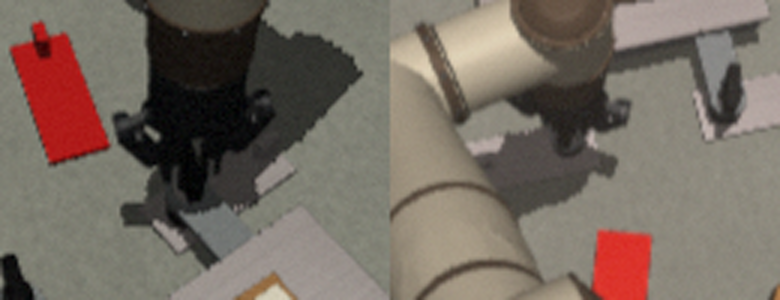

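The view from both cameras shows the fingers straddling the knob. A finger has already touched at 23 mm opening, so I'll let it settle and read the side force.

Call:
{"name": "arm_command", "arguments": {"steps": [0,0,0,0,0,0,0,0]}}

```text
clock: 13.48
position: [563.7, 30.5, 74.2]
ee_rot: [0.988, -0.152, 0.0, 0.001]
contact_force: [-0.5, -5.5, 2.0]
gripper_width: 23.0
grasp_force: 42.6
```

Run:
```python
from h import *
go([561,30,71],-.3+np.pi/2); s=read_state();print(s["wrist_torque"],s["grasp_force"])
```

```text
t 13.475 pos [563.7  30.5  74.2] shift [-2.4  1.3  3.2] roll -0.005507390485903763 F [-0.47 -5.48  2.02] w 23.0 j6 0.92 yawy -1.876
[-1.48652851  0.13905205  0.02216667] 42.59778320789337
```

Call:
{"name": "arm_command", "arguments": {"steps": [-0.001,0.003,0.002,0,0,0,0,0,0,0,0,0]}}

```text
clock: 13.85
position: [563.7, 29.9, 73.2]
ee_rot: [0.988, -0.152, 0.003, -0.001]
contact_force: [0.4, 0.2, 7.6]
gripper_width: 22.8
grasp_force: 43.0
```

Run:
```python
from h import *
go([561,30,71],-.3+np.pi/2); s=read_state();print(s["wrist_torque"],s["grasp_force"])
```

```text
t 13.85 pos [563.7  29.9  73.2] shift [-2.6  0.7  2.2] roll -0.004808935911228218 F [0.4  0.25 7.56] w 22.8 j6 0.92 yawy -1.876
[0.00425569 0.11056169 0.00915496] 43.03991675376892
```

Call:
{"name": "arm_command", "arguments": {"steps": [0,0,-0.0015,0,0,0,0,0,0,0,0,0,0,0,0,0], "grip": 0.005}}

```text
clock: 14.35
position: [563.5, 29.9, 73.6]
ee_rot: [0.988, -0.152, 0.002, -0.001]
contact_force: [0.8, 0.5, 6.1]
gripper_width: 21.7
grasp_force: 58.9
```

Run:
```python
from h import *
go([561,30,71],-.3+np.pi/2); s=read_state();print(s["wrist_torque"],s["grasp_force"])
```

```text
t 14.35 pos [563.5  29.9  73.6] shift [-2.4  0.7  2.6] roll -0.005034105778708664 F [0.84 0.51 6.08] w 21.7 j6 0.92 yawy -1.876
[ 0.31388722 -0.49359452  0.03928856] 58.85650992393494
```

The fingers stopped at 21.7 mm, wider than the 14 mm wing, so the tips are probably on the hub below it. I'll reopen, raise about 6 mm and close again.

Call:
{"name": "arm_command", "arguments": {"steps": [0,0,0,0,0,0,0,0,0,0,-0.006,0,0,0,0,0], "grip": 0.04}}

```text
clock: 14.85
position: [561.8, 29.3, 78.6]
ee_rot: [0.988, -0.152, 0.0, -0.0]
contact_force: [0.2, 1.1, -0.6]
gripper_width: 40.0
grasp_force: 0.0
```

Call:
{"name": "arm_command", "arguments": {"steps": [0,0,0,0,0,0,0,0,0,0,0,0,0,0,0,0,0,0,0,0], "grip": 0.005}}

```text
clock: 15.48
position: [562.5, 29.8, 79.2]
ee_rot: [0.988, -0.152, 0.001, -0.0]
contact_force: [-0.0, 2.1, 6.0]
gripper_width: 12.7
grasp_force: 63.2
```

Run:
```python
from h import *
go([561,30,71],-.3+np.pi/2); s=read_state();print(s["wrist_torque"],s["grasp_force"])
```

```text
t 15.475 pos [562.5  29.8  79.2] shift [-1.6  0.3  8.2] roll -0.005188245856110996 F [-0.01  2.12  5.95] w 12.7 j6 0.92 yawy -1.876
[ 0.6901956   0.11843878 -0.01553508] 63.18695694636909
```

Call:
{"name": "arm_command", "arguments": {"steps": [0,0,-0.0015,0,0,0,0,0]}}

```text
clock: 15.72
position: [562.4, 29.7, 79.9]
ee_rot: [0.988, -0.152, 0.001, -0.001]
contact_force: [1.5, 3.4, 2.2]
gripper_width: 12.8
grasp_force: 62.6
```

Call:
{"name": "arm_command", "arguments": {"steps": [0,0,-0.0005,0,0,0,0.00025,0.1,0,0,0.00025,0.1,0,0,0.00025,0.1,0,0,0.00025,0.1,0,0,0.00025,0.1,0,0,0.00025,0.1,0,0,0,0,0,0,0,0]}}

```text
clock: 16.85
position: [563.0, 30.5, 78.8]
ee_rot: [0.899, -0.438, 0.001, -0.002]
contact_force: [3.1, 5.4, 1.4]
gripper_width: 12.5
grasp_force: 62.3
```

Call:
{"name": "arm_command", "arguments": {"steps": [0,0,0.00025,0.1,0,0,0.00025,0.1,0,0,0.00025,0.1,0,0,0.00025,0.1,0,0,0.00025,0.1,0,0,0.00025,0.1,0,0,0,0,0,0,0,0]}}

```text
clock: 17.85
position: [563.9, 31.0, 77.5]
ee_rot: [0.73, -0.684, 0.001, -0.003]
contact_force: [5.1, 8.1, -0.6]
gripper_width: 12.7
grasp_force: 62.1
```

Run:
```python
from h import *
go([561,30,71]); s=read_state();print(s["wrist_torque"],s["grasp_force"])
```

```text
t 17.85 pos [563.9  31.   77.5] shift [0.8 3.  6.5] roll None F [ 5.1   8.08 -0.6 ] w 12.7 j6 -0.28 yawy -3.076
[ 2.03650052 -1.17849602 -0.08210013] 62.11929272203179
```

Call:
{"name": "arm_command", "arguments": {"steps": [-0.001,-0.0007,0.00025,0.1,0,0,0.00025,0.1,0,0,0.00025,0.1,0,0,0.00025,0.1,0,0,0,0,0,0,0,0]}}

```text
clock: 18.6
position: [564.7, 31.2, 76.6]
ee_rot: [-0.579, 0.815, -0.001, 0.003]
contact_force: [5.2, 3.5, -1.4]
gripper_width: 12.7
grasp_force: 62.1
```

Call:
{"name": "arm_command", "arguments": {"steps": [0,0,0.00025,0.1,0,0,0.00025,0.1,0,0,0,0]}}

```text
clock: 18.98
position: [565.0, 31.1, 76.1]
ee_rot: [-0.495, 0.869, -0.001, 0.003]
contact_force: [6.1, 2.8, -1.3]
gripper_width: 12.8
grasp_force: 62.0
```

Call:
{"name": "arm_command", "arguments": {"steps": [0,0,0.00025,0.1,0,0,0.00025,0.1,0,0,0,0]}}

```text
clock: 19.35
position: [565.3, 30.9, 75.7]
ee_rot: [-0.406, 0.914, -0.001, 0.003]
contact_force: [6.6, 1.7, -1.6]
gripper_width: 12.5
grasp_force: 61.9
```

Call:
{"name": "arm_command", "arguments": {"steps": [0,0,0.00026,0.1,0,0,0.00026,0.1,0,0,0,0]}}

```text
clock: 19.73
position: [565.6, 30.7, 75.3]
ee_rot: [-0.313, 0.95, -0.001, 0.003]
contact_force: [7.6, 0.5, -2.5]
gripper_width: 12.8
grasp_force: 61.9
```

Call:
{"name": "arm_command", "arguments": {"steps": [0,0,0.00026,0.1,0,0,0.00026,0.1,0,0,0,0]}}

```text
clock: 20.1
position: [565.8, 30.5, 74.8]
ee_rot: [-0.216, 0.976, -0.0, 0.004]
contact_force: [8.9, -0.3, -2.1]
gripper_width: 12.6
grasp_force: 61.8
```

Call:
{"name": "arm_command", "arguments": {"steps": [0,0,0.00026,0.1,0,0,0.00026,0.1,0,0,0,0]}}

```text
clock: 20.48
position: [565.9, 30.2, 74.3]
ee_rot: [-0.118, 0.993, -0.0, 0.004]
contact_force: [8.7, -0.1, -3.4]
gripper_width: 12.5
grasp_force: 61.8
```

Call:
{"name": "arm_command", "arguments": {"steps": [-0.0012,-0.0003,0.0006,0.1,0,0,0.0004,0.1,0,0,0,0]}}

```text
clock: 20.85
position: [566.2, 29.8, 73.7]
ee_rot: [-0.018, 1.0, -0.0, 0.003]
contact_force: [6.1, -2.2, 0.7]
gripper_width: 12.5
grasp_force: 62.5
```

Call:
{"name": "arm_command", "arguments": {"steps": [0,0,0.00026,0.1,0,0,0.00026,0.1,0,0,0,0]}}

```text
clock: 21.22
position: [566.3, 29.5, 73.5]
ee_rot: [0.082, 0.997, -0.0, 0.003]
contact_force: [6.0, -3.1, 2.4]
gripper_width: 13.0
grasp_force: 62.8
```

Call:
{"name": "arm_command", "arguments": {"steps": [0,0,0.00026,0.1,0,0,0.00026,0.1,0,0,0,0]}}

```text
clock: 21.6
position: [566.2, 29.2, 73.2]
ee_rot: [0.181, 0.983, -0.0, 0.003]
contact_force: [5.7, -3.3, 3.2]
gripper_width: 12.6
grasp_force: 63.0
```

The upward push started growing at about 2.6 rad turned. With the ear and sole stiffnesses, 3.2 rad gives roughly 5.5 N once let go. I'll release now and withdraw.

Call:
{"name": "arm_command", "arguments": {"steps": [0,0,0,0,0,0,0,0,0,0,0,0,0,0,0,0,0,0,-0.01,0,0,0,-0.02,0,0,0,-0.04,0,0,0,-0.05,0,0,0,-0.03,0,0,0,0,0,0,0,0,0], "grip": 0.05}}

```text
clock: 22.98
position: [562.9, 30.3, 221.4]
ee_rot: [0.181, 0.983, 0.0, -0.0]
contact_force: [-0.8, -0.5, -0.5]
gripper_width: 49.8
grasp_force: 0.0
```

Run:
```python
from h import *
go([561,30,71])
I=get_image("scene")[:,:,::-1][180:260,285:405];J=get_image("top")[:,:,::-1][140:220,245:365]
cv2.imwrite("pics/c8.png",cv2.resize(np.hstack([I,J]),None,fx=3.3,fy=3.3,interpolation=cv2.INTER_CUBIC))
```

```text
t 22.975 pos [562.9  30.3 221.4] shift [  1.5  -1.  150.4] roll None F [-0.8  -0.5  -0.47] w 49.8 j6 -2.28 yawy 1.206
```

View pics/c8.png

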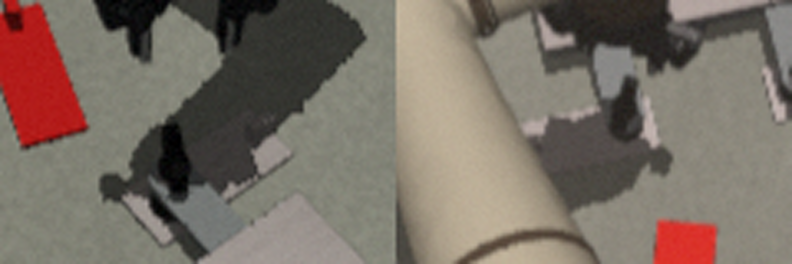

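The shoe has not moved: its nose corners are still at (122,198) and (165,243) in the scene half. The knob stands free and the gripper is clear, so I'm handing in.

```bash
python3 -c "
from bench import *
print(job_done())"
```

```text
the job is handed in; nothing more can be done
None
```

The job is handed in at about 23 s: the shoe lies flat with its seat within about 4 mm of the foot axis, and the knob is turned about 0.6 rad past first touch and let go. I estimate the sole bears about 5.5 N, from the force felt while turning; nothing measured it after release, and the hand-in returned no verdict.

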